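Turn the tackle carousel to the lure tube

TASK

Spin the tackle carousel by gently pushing its rim or its rim pegs until the bay with the tall clear lure tube faces front, the tube in line with the pointer that sticks out of the carousel's foot. Push only, gripping nothing: leave the things in the bays and on the bench untouched where they stand, and finish with the carousel at rest and the hand clear.

Things in the scene. Friction and masses are not known exactly. Their poses are not given: they have to be found in the camera images.
- foot: fixed white plastic foot of the carousel, a disc 210 mm across and 22 mm high; origin on the carousel's axis at bench level, z up. Its front is its own -x direction, roughly towards the robot (place and yaw vary)
- pointer (a point): tip of the pointer that marks the front: a white tongue of the foot, 24 mm wide and 16 mm high, ending in an arrow point with a dark inlaid line, which sticks out from under the wheel to 178 mm from the axis (43 mm past the rim); this point is on its top at the arrow's tip
- wheel: round white plastic-board carousel wheel, 270 mm across, 14 mm thick, turning all round without stops about the foot's vertical axis; origin on the axis at its underside (24 mm above the bench; top face 38 mm above it). Its x axis points through the middle of one bay. The bearing is stiff: 2 to 3 N at a peg turns it slowly, and it stops where it is left
- boss (a point): top of the low brass boss at the wheel's centre, 41 mm above the bench. Round it stand four square dark wooden bays (54 mm outside, walls 4 mm thick and 16 mm high), centres 65 mm from the axis at 0, 90, 180 and 270 degrees in the wheel's frame, each holding one loose thing
- peg (a point): top of one of the four upright round dark wooden pegs by the rim, the one at 45 degrees in the wheel's frame. The pegs are 16 mm thick and 45 mm tall (tops 83 mm above the bench), centred 120 mm from the axis at 45, 135, 225 and 315 degrees, midway between the bays
- tube_mid (a point): centre (half-way up, 41 mm above its foot) of the tall clear acrylic lure tube with a black screw cap: 36 mm thick (cap 39 mm), 82 mm tall, about 90 g, standing loose in one of the four bays, with a couple of mm of play; the tallest thing on the wheel. Which bay varies
- reel_mid (a point): centre of the orange plastic line reel, a flanged spool 42 mm across and 30 mm high, standing loose in another bay
- jar_mid (a point): centre of the short bait jar with a metal cap, 38 mm across and 42 mm high, standing loose in another bay
- spoon: chrome spoon lure, a flat piece about 38 mm long, 15 mm wide and 6 mm thick, lying loose in the remaining bay; origin at its underside
- crimp: steel crimp tool with rubber handles, about 140 mm long and 14 mm high, lying on the bench beside the carousel; origin at its underside near the pivot, x towards the jaws
- tin: small round aluminium tin, 60 mm across and 28 mm high, on the bench beside the carousel on the other side; origin at the centre of its underside
- mug: white mug, 80 mm across and 95 mm high, on the right of the bench; origin at the centre of its underside
- bobber: cork float, 52 mm across and 75 mm high, standing on the left of the bench; origin at its underside

How it is judged (in metres and radians):
At the end, for the whole second after the job is handed in: Lure tube upright in its bay at the front, its centre within 12 mm sideways of the line from the axis through the pointer; wheel at rest; reel, jar and spoon lure still in their bays; crimp tool, tin, mug and float within 15 mm of their starts (y of tube_mid in the frame of foot between -0.012 and 0.012 m and x of tube_mid in the frame of foot between -0.085 and -0.045 m and angle between tube_mid's own z axis and vertical below 0.15 rad and angular speed of wheel below 0.05 rad/s and horizontal distance between reel_mid and wheel between 0.045 and 0.085 m and horizontal distance between jar_mid and wheel between 0.045 and 0.085 m and horizontal distance between spoon and wheel between 0.045 and 0.085 m and distance of each of crimp, tin, mug, bobber from where it was at the start of the episode below 0.015 m); the robot touches nothing.
It fails at once if the robot touches the tube, reel, jar or spoon lure (over 0.5 N) (contact force between any of the fingers, the arm and tube above 0.5 N or contact force between any of the fingers, the arm and reel above 0.5 N or contact force between any of the fingers, the arm and jar above 0.5 N or contact force between any of the fingers, the arm and spoon above 0.5 N).
It fails at once if a thing is lifted out of its bay or tipped over (height (world z) of tube_mid above 0.095 m or height (world z) of reel_mid above 0.07 m or height (world z) of jar_mid above 0.075 m or height (world z) of spoon above 0.055 m or angle between tube_mid's own z axis and vertical above 0.5 rad or angle between any of reel_mid, jar_mid's own z axis and vertical above 0.6 rad).
It fails at once if a thing on the bench is pushed more than 30 mm or lifted (distance of any of crimp, tin, mug, bobber from where it was at the start of the episode above 0.03 m).
It fails at once if the wheel is pushed or squeezed with more than 30 N (contact force between any of the fingers, the arm and wheel above 30 N).
It fails at once if the wheel is spun faster than 3 rad/s (angular speed of wheel above 3 rad/s).
It also fails if it takes over 51 s, if anything falls off the work surface, if the arm or the gripper's body presses on something with over 40 N, if the wrist force passes 120 N, or if a joint passes its speed limit or range.

ROBOT

A 7-joint arm with a two-finger parallel gripper is mounted at the origin on the work surface. World frame = base frame: x ahead of the robot, y to its left, z up, the work surface at z = 0. Lengths are in mm, angles in rad, forces in N, time in s.
With the tool pointing down it reaches from about 400 to 875 mm from the base axis. Payload 19.3 kg.
Tool frame: the origin (TCP) lies at the very end of the fingers, on their centre line; the grasp point (between the pads) lies 19 mm behind it (grip_point_offset is the z of the grasp point in the tool frame, in mm); z points along the fingers, x is the direction in which the jaws open and shut, and the axes are right-handed (so a half turn about z gives the same grasp; the last joint's range is limited). The gripper opens to 85 mm and grips with 20 to 120 N. Pads are 22 mm wide; open, the fingers measure 114 mm over their backs; the gripper's body (76 mm by 85 mm) begins 54 mm behind the grasp point. The pads swing forward as they close: fully open they stand 13 mm farther back than shut.
Start: joints at [1.082, 0.521, -0.036, 1.599, 0.021, 1.021, -0.113], TCP at [254.137, -570.989, 231.291] pointing down, gripper open.
Joint ranges: [-2.91, 2.91], [-0.3, 2.13], [-1.5, 1.42], [0.17, 2.43], [-1.26, 4.41], [0.16, 1.93], [-2.52, 2.52]. Speed limits (rad/s): [1.89, 1.89, 2.39, 2.39, 3.01, 3.01, 3.01].

INTERFACE

Orientations are given as a 3x3 rotation matrix whose columns are the frame's x, y, z axes.
In Python, from workcell import movep, movel, goto_joints, open_gripper, clamp, wait, inverse_kinematics, read_state, camera, PlanningError, finish_job, grip_point_offset gives the robot as it stands. Calls block until the motion is done:
- movep(position, orientation): joint-space move of the TCP to a pose.
- movel(position, frame=None, max_speed=150, guard=None): straight line of the TCP; frame=None keeps the orientation; max_speed is the mean speed in mm/s. With guard (N) it stops when the force on the tool has changed by that much, and returns True; else False.
- goto_joints(angles): joint-space move.
- open_gripper() and clamp(): open the fingers fully, or close them until they stop; the grip force is fixed at half the most.
- wait(seconds).
- inverse_kinematics(position, orientation): joint angles nearest the present ones, or None.
- read_state(): the state.
- camera(name): name is "scene" or "top" or "wrist"; returns a dict with "image" (400x640x3 uint8, blue, green, red), "range_z" (400x640 float32, mm along the optical axis (not along the pixel's ray), 0 where there is no reading), "fx", "fy", "cx", "cy" (pixels), "cam_to_world" (4x4, takes a point from camera to world coordinates). Camera axes: x right, y up, looking along -z (the intrinsics and any distortion apply to the point x, -y, -z); pixel columns grow to the right and rows downward; lengths in mm; the calibration is good to about 2 mm. The wrist camera is an equidistant fisheye: a pixel r from the principal point sees the ray r / f radians off the axis. A picture is of the moment at which its call begins.
A pose or a line that the arm cannot do raises PlanningError and nothing moves.
- finish_job(): hands the job in, once; it reports no verdict.
The state is a dict: "time": time; "qpos": joint angles; "qvel": joint speeds; "joint_efforts": joint torques, N m; "eef_pos": TCP position; "tool_rot": TCP orientation; "ft_force": force on the tool from outside, world axes, zero at the start; "torque": the same for the moment, N m; "finger_gap": finger opening in mm.
Only numpy, scipy, OpenCV 4.12 (cv2) and the standard library are available. Lean on these libraries where they do the work, as an engineer would, in place of code of your own. Each camera call takes 0.05 s, during which the arm holds its last target. There are 200 camera calls.

## Working session

There is one attempt and no reset: what is moved stays moved. The work goes in short steps, each a Python script; the robot and the scene stay as the last script left them, time stands still between calls to the robot, and variables do not carry over. Pictures are saved under pics/ and viewed, about 8 in all and at most 12, crops included, and the job is handed in when it is done.

```bash
mkdir -p pics
cat > h.py <<'E'
import numpy as np, cv2
from workcell import *
def w(c,u,v,z=None):
    "pixel -> world; by depth, or on plane of height z"
    d=np.array([(u-c["cx"])/c["fx"],-(v-c["cy"])/c["fy"],-1.]);T=np.array(c["cam_to_world"])
    if z is None: return (T@np.r_[d*c["range_z"][int(round(v)),int(round(u))],1])[:3]
    r=T[:3,:3]@d; return T[:3,3]+r*(z-T[2,3])/r[2]
E
python3 - <<'E'
from h import *
for n in("top","scene"):
    c=camera(n); cv2.imwrite(f"pics/{n}0.png",c["image"]); np.savez(f"{n}0.npz",**c); print(n,c["fx"],np.round(c["cam_to_world"],2).tolist())
print(read_state()["time"],grip_point_offset)
E
```

```text
top 422.6500508476639 [[-0.01, 0.99, -0.12, 407.42], [-1.0, -0.01, -0.03, -59.99], [-0.03, 0.12, 0.99, 1314.44], [0.0, 0.0, 0.0, 1.0]]
scene 368.3884204270332 [[-0.1, -0.71, 0.7, 1259.26], [1.0, -0.07, 0.07, 20.84], [-0.0, 0.7, 0.71, 808.34], [0.0, 0.0, 0.0, 1.0]]
0.1 -18.700000000000003
```

View pics/top0.png

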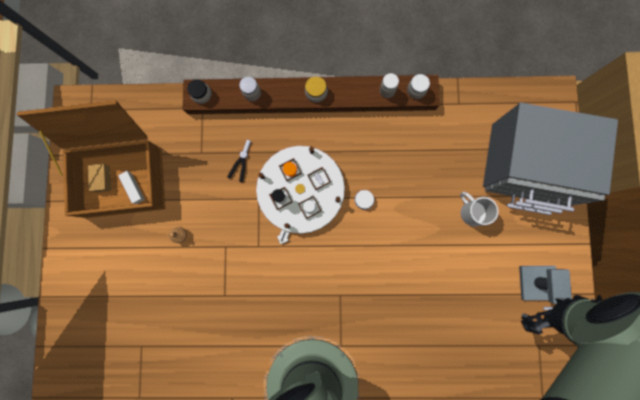

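View pics/scene0.png

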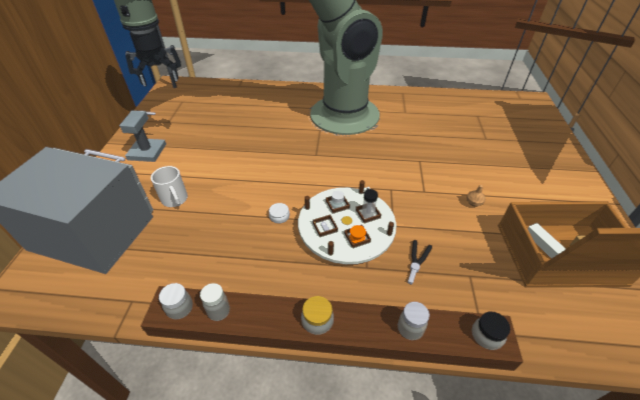

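Run:
```python
import cv2
a=cv2.imread("pics/top0.png")[138:250,225:385]
cv2.imwrite("pics/crop0.png",cv2.resize(a,None,fx=5,fy=5,interpolation=cv2.INTER_CUBIC))
```

```text
(no output)
```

View pics/crop0.png

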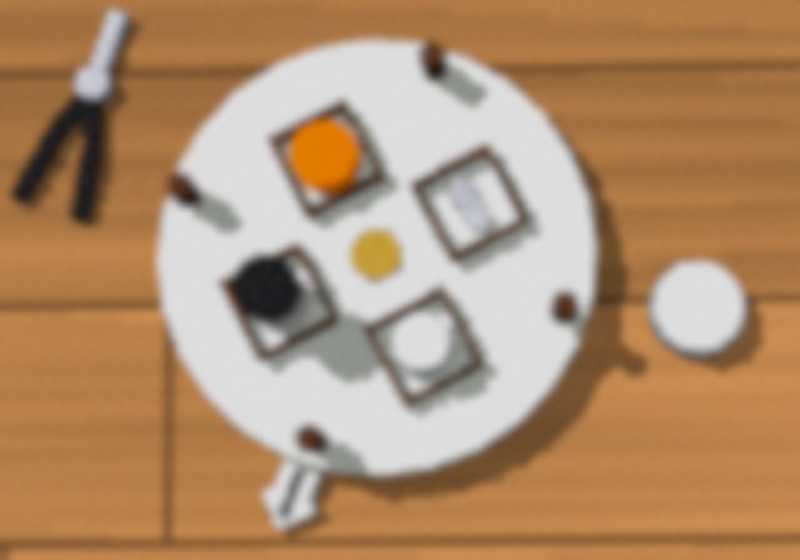

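```bash
cat >> h.py <<'E'
def cr(c,x,y,z,k=5,o=(225,138)): return w(c,o[0]+(x+.5)/k-.5,o[1]+(y+.5)/k-.5,z)
def deg(v): return np.degrees(np.arctan2(v[1],v[0]))
E
python3 - <<'E'
from h import *
c=dict(np.load("top0.npz"))
b=cr(c,376,254,41);print("boss",b)
for n,x,y,z in[("ptr",286,530,16),("pegA",433,52,83),("pegB",181,184,83),("pegC",310,433,83),("pegD",565,300,83),("reel",328,160,54),("spoon",471,204,54),("jarbay",427,348,54),("tubebay",280,303,54),("tubecap",266,287,124),("tin",698,306,28),("crimp",93,84,14),("handle",25,195,14),("handle2",82,215,14),("rimL",157,255,38),("rimR",598,255,38),("rimT",378,40,38),("rimB",385,477,38)]:
    p=cr(c,x,y,z);d=p-b;print(n,p.round(),"r",np.hypot(*d[:2]).round(),"a",deg(d).round(1))
s=dict(np.load("scene0.npz"))
print("scene boss",w(s,347,220,41))
E
```

```text
boss [588.49644495  30.89909384  41.        ]
ptr [422.  88.  16.] r 176.0 a 161.0
pegA [704.  -6.  83.] r 121.0 a -17.9
pegB [626. 144.  83.] r 119.0 a 71.7
pegC [477.  67.  83.] r 117.0 a 162.1
pegD [554. -83.  83.] r 119.0 a -106.8
reel [645.  59.  54.] r 63.0 a 26.6
spoon [617. -28.  54.] r 65.0 a -64.4
jarbay [529.  -1.  54.] r 67.0 a -152.0
tubebay [558.  88.  54.] r 65.0 a 118.5
tubecap [558.  88. 124.] r 64.0 a 117.9
tin [ 556. -165.   28.] r 199.0 a -99.4
crimp [703. 211.  14.] r 214.0 a 57.7
handle [632. 253.  14.] r 227.0 a 78.9
handle2 [619. 217.  14.] r 189.0 a 80.7
rimL [590. 165.  38.] r 135.0 a 89.4
rimR [ 587. -104.   38.] r 135.0 a -90.7
rimT [723.  30.  38.] r 134.0 a -0.6
rimB [453.  26.  38.] r 136.0 a -177.9
scene boss [587.52444329  32.68346646  41.        ]
```

```bash
cat >> h.py <<'E'
AX=np.array([588.3,30.7])
def fr(a,s=1):
    r=s*np.array([np.cos(a),np.sin(a),0]);z=np.array([0,0,-1.]);return np.c_[r,np.cross(z,r),z]
def pos(a,z,R=121): return np.r_[AX+R*np.array([np.cos(a),np.sin(a)]),z]
E
python3 - <<'E'
from h import *
R=np.radians
q0=np.array(read_state()["qpos"])
best=min((1,-1),key=lambda s:(lambda q:9 if q is None else abs(q[6]))(inverse_kinematics(pos(R(236),150),fr(R(236),s))))
s=best;open("s.txt","w").write(str(s))
for a in(236,290): print(a,s,inverse_kinematics(pos(R(a),55),fr(R(a),s)))
clamp(); movep(pos(R(236),150),fr(R(236),s)); movel(pos(R(236),54),max_speed=120,guard=10)
st=read_state();print(st["time"],st["eef_pos"],st["ft_force"],st["finger_gap"])
c=camera("top");cv2.imwrite("pics/c1.png",cv2.resize(c["image"][138:258,225:385],None,fx=5,fy=5,interpolation=cv2.INTER_CUBIC))
E
```

```text
236 -1 [ 0.46392085  0.69995753 -0.61153155  1.96623405  0.63432335  0.67393369
  0.42726011]
290 -1 [ 0.50467562  0.86503796 -0.73567904  1.66438329  0.71101222  0.89896663
  1.40154594]
3.875 [520.99458322 -69.6205283   54.54697514] [ 0.03937695  0.20165885 -0.4225219 ] -0.0013888371809478305
```

View pics/c1.png

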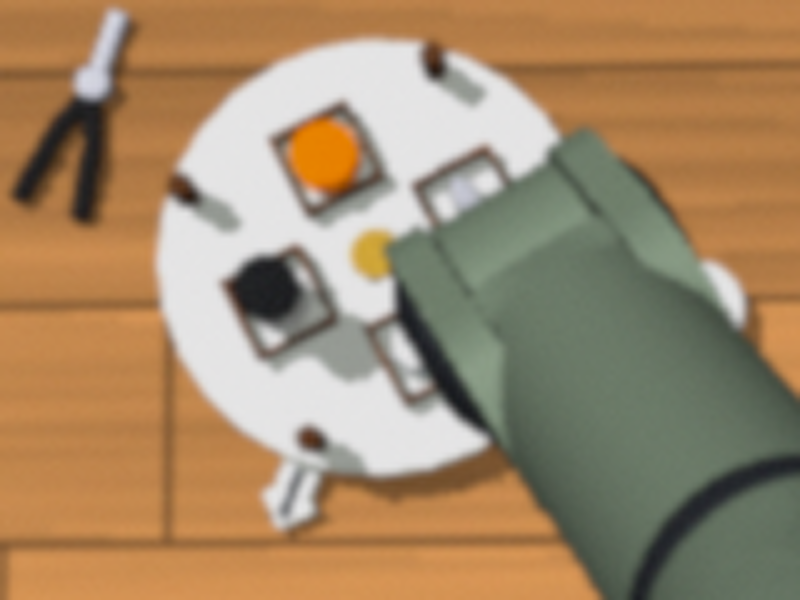

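The wheel hasn't moved: the pegs are still at crop (310,437) and (182,186), and the tube cap is at (266,287). The hand is down behind peg D, so I'll push along the arc.

Run:
```python
from h import *
R=np.radians;s=-1
for a in range(240,284,4):
    a=min(a,282)
    g=movel(pos(R(a),54),frame=fr(R(a),s),max_speed=35,guard=14)
    st=read_state();print(a,round(st["time"],2),np.round(st["ft_force"],1),g)
    if g: break
c=camera("top");cv2.imwrite("pics/c2.png",cv2.resize(c["image"][138:258,225:385],None,fx=5,fy=5,interpolation=cv2.INTER_CUBIC))
```

```text
240 4.32 [0.2 0.6 0.2] False
244 4.71 [ 0.5 -0.5 -0.7] False
248 5.1 [-0.2 -0.5  0. ] False
252 5.49 [-0.4 -1.  -0.3] False
256 5.88 [ 0.8 -0.2  0.2] False
260 6.28 [ 0.1  0.2 -0.2] False
264 6.67 [-0.8 -0.9  0.3] False
268 7.06 [-0.3 -0.1  0.1] False
272 7.45 [-0.1  0.7  1.3] False
276 7.84 [-0.3 -0.2  0.5] False
280 8.23 [-0.3  0.3  0.8] False
```

View pics/c2.png

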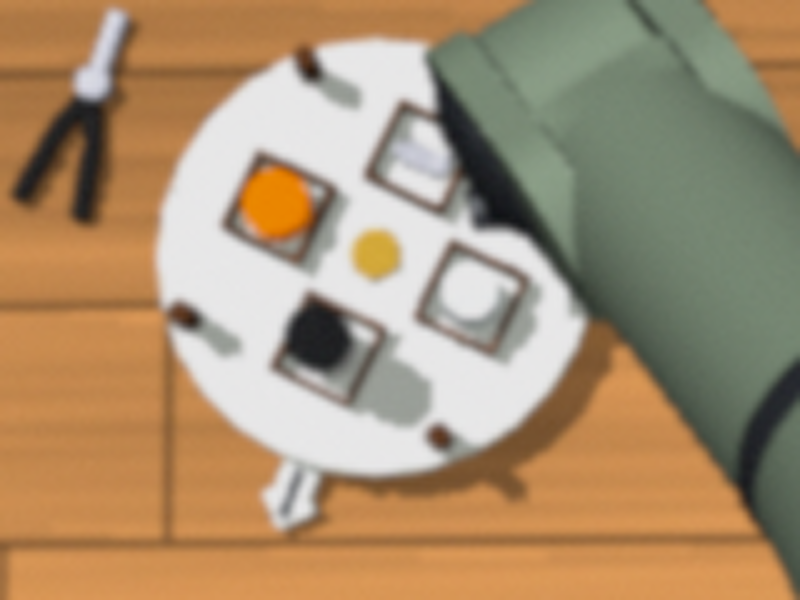

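Run:
```python
from h import *
c=dict(np.load("top0.npz"));b=np.r_[AX,0]
for n,x,y,z,t in[("pegA",307,57,83,-45-180),("pegB",182,310,83,45-90+0),("pegC",438,432,83,-45),("tube",329,349,54,0),("cap",319,338,124,0)]:
    d=cr(c,x,y,z)-b;print(n,np.hypot(*d[:2]).round(),deg(d).round(1))
```

```text
pegA 120.0 18.6
pegB 118.0 108.7
pegC 118.0 -160.7
tube 65.0 154.9
cap 65.0 155.7
```

Everything agrees: the tube is at about 154.2° and needs 161°. I'll push 6.8° more, then back off and look.

Run:
```python
from h import *
R=np.radians;s=-1
for a in(283.4,286.8):
    print(movel(pos(R(a),54),frame=fr(R(a),s),max_speed=25,guard=14))
wait(0.3)
a=279; movel(pos(R(a),54),frame=fr(R(a),s),max_speed=40,guard=14)
movel(pos(R(a),200),max_speed=150)
movep([480,-300,260],fr(R(a),s))
st=read_state();print(st["time"],st["ft_force"])
c=camera("top");np.savez("top3.npz",**c);cv2.imwrite("pics/c3.png",cv2.resize(c["image"][138:258,225:385],None,fx=5,fy=5,interpolation=cv2.INTER_CUBIC))
```

```text
False
False
12.125 [-0.0512374   0.09237393  0.04031683]
```

View pics/c3.png

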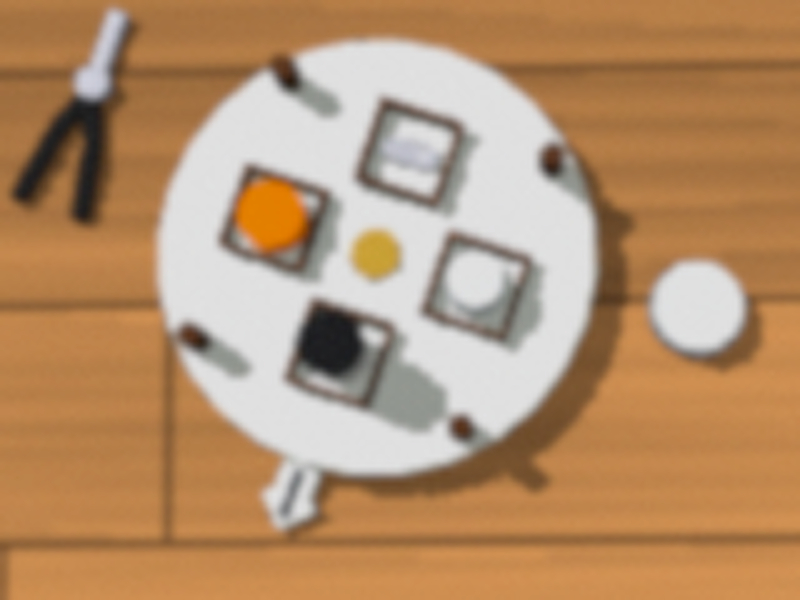

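Run:
```python
from h import *
c=dict(np.load("top3.npz"));b=np.r_[AX,0]
p=cr(c,286,530,16)-b;print("ptr",deg(p))
u=p[:2]/np.hypot(*p[:2])
for n,x,y,z in[("pegA",285,67,83),("pegB",190,332,83),("pegC",461,424,83),("pegD",551,155,83),("tube",342,353,54),("cap",331,342,124)]:
    d=cr(c,x,y,z)-b;print(n,np.hypot(*d[:2]).round(),deg(d).round(1),"side",(u[0]*d[1]-u[1]*d[0]).round(1))
```

```text
ptr 160.9185920986227
pegA 119.0 25.5 side -83.7
pegB 118.0 115.5 side -84.3
pegC 119.0 -153.9 side 84.1
pegD 119.0 -63.9 side 83.7
tube 65.0 162.1 side 1.3
cap 65.0 162.1 side 1.3
```

```bash
python3 -c "
from h import *
finish_job()"
```

```text
the job is handed in; nothing more can be done
```

The job is handed in: the bay with the lure tube now faces front, in line with the pointer. I closed the fingers and pushed one rim peg about 44° counter-clockwise in a slow arc, then backed off and lifted the hand clear.

- **Alignment:** the pointer is at 160.9°. The tube cap and its bay both measure 162.1°, which puts the tube about 1.3 mm off the line (12 mm allowed). The four pegs give about 160.8°, so the two readings differ by roughly 1°, within measuring error.
- **Contents:** in the last picture the tube, reel, jar and spoon lure all stand in their bays.
- **Bench:** the crimp tool and tin look unmoved there. The mug and float were outside that crop, so I did not re-check them, but the hand did not work near them.
- **Force and time:** the 14 N guard never tripped, and readings after each push step stayed under about 2 N. The robot clock was at about 12 s of the 51 s allowed.
- **Wheel at rest:** I judged this from a single picture taken after the hand had left, and did not measure the wheel's speed.

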